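# Prime a bench hand pump and hold its bleed slide open at the mark

### The arm

A 6-joint arm with a two-finger parallel gripper is mounted at the origin on a cart in front of the work surface, level with it; the furniture and walls round the work are solid. World frame = base frame: x ahead of the robot, y to its left, z up, the work surface at z = 0. Lengths are in mm, angles in rad, forces in N, time in s.
With the tool pointing down it reaches from about 350 to 775 mm from the base axis. Payload 5.5 kg.
Tool frame: the origin (TCP) lies between the finger pads; the fingertips stand 8 mm ahead of it and the grasp point (between the pads) lies 11 mm behind it; z points along the fingers, y is the direction in which the jaws open and shut (so a half turn about z gives the same grasp; the last joint's range is limited). The gripper opens to 85 mm and grips with 20 to 120 N. Pads are 22 mm wide; open, the fingers measure 114 mm over their backs; the gripper's body (76 mm by 85 mm) begins 54 mm behind the grasp point. The pads swing forward as they close: fully open they stand 13 mm farther back than shut.
Start: joints at [-0.14, 0.313, 0.046, 1.304, 0, 1.431], TCP at [575.043, -0.016, 207.523] pointing down, gripper open.
Joint ranges: [-2.76, 2.76], [-0.86, 1.69], [-1.03, 1.26], [-2.2, 2.34], [-1.47, 1.5], [-3.14, 3.14]. Speed limits (rad/s): [2.57, 2.57, 3.14, 3.14, 3.14, 3.14].

### API

Orientations are given as a unit quaternion [w, x, y, z].
In Python, from bench import manip gives the robot as it stands.
- The arm moves only by the tool play_rows, never from a script. Its argument "increments" is a list of rows, each an object of numbers: "dx", "dy", "dz": the shift along the tool's x, y, z in mm; "rx", "ry", "rz": the turn, a rotation vector about the tool's x, y, z in degrees; "jaw": the closure, from -1 (fully open) to 1 (shut). A call has 1 to 10 rows; each row is the pose to reach, as a shift and turn from the pose measured when the call began, along the tool's axes at that moment; what a row does not reach only later rows make up. A row lasts 1/10 s, in which the tool goes at most 50 mm and 8.59 degrees, less where a joint would pass 70% of its speed; a pose out of reach is approached as far as the arm can. A call with a gripper value outside its range is refused whole. The fingers move at their own pace and stop on an object; "grip_force" is the grip in N (left out, the last holds). Time passes only in rows, so rows that repeat a pose let the fingers close. It gives the time, the measured TCP pose, the force and the opening at its end, in the units of the state.
- manip.sense(): the state, without advancing time (a new reading comes with each control period).
- manip.snapshot(name): name is "scene" or "side" or "wrist"; returns the picture (480x640x3 uint8, red, green, blue); there is no depth.
- manip.camera_params(name): a dict with "fx", "fy", "cx", "cy" (pixels), "k1" (the pictures are not rectified: a ray, as slopes to the right and down, at radius r is drawn at 1 + k1 r^2 times it, then the intrinsics apply), "rvec" (rotation vector, rad) and "tvec" (3), from world to camera coordinates, as OpenCV has them. Camera axes: x right, y down, z forward; pixel columns grow to the right and rows downward; lengths in mm; the calibration is good to about 2 mm. A picture is of the moment at which its call begins: read the wrist's pose just before it. camera_params takes no time and is no camera call; for the wrist camera it gives the pose at the moment of the call.
- manip.job_done(): hands the job in, once; it reports no verdict.
Trained networks look in the newest picture that a camera, given by its name, has taken for a name from the list of things; names that differ only in an ending like _2 or _b are one class to them, and where a whole thing is asked for, a point or a joint stands for the part that bears it (a point fixed in the world has none). Each returns a list of dicts, best first, with "p" (0 to 1); they miss things now and then, are a little off and sometimes report something else, mostly with a low value. They report only what shows in the picture. A call takes as long as a camera call.
- manip.search_frame(camera, label): "box" ([left, top, right, bottom] in pixels, round what is visible of it).
- manip.silhouettes(camera, label): "mask" (480x640 bool, what is visible of it) and "box" ([left, top, right, bottom] in pixels, round what is visible of it).
- manip.landmark_of(camera, label): "location" ([column, row] in pixels: a listed point, or the origin of a listed thing).
The state is a dict: "t": time; "q": joint angles; "dq": joint speeds; "joint_torque": joint torques, N m; "eef_pos": TCP position; "ee_rot": TCP orientation; "force": force on the tool from outside, world axes, zero at the start; "wrist_torque": the same for the moment, N m; "grip_width": opening from 0.0 (shut) to 1.0 (fully open).
Only numpy, scipy, OpenCV 4.12 (cv2) and the standard library are available. Lean on these libraries where they do the work, as an engineer would, in place of code of your own. Each camera call takes 0.05 s, during which the arm holds its last target. There are 200 camera calls.

### The job

Bleed the hand pump on the bench: first work its lever through at least three full strokes, each right down to the stop and then let all the way up again. Then pull the sprung bleed handle (the upright post) out until its pointer stands over the little saddle clamped on the rail, and keep it there against its spring: the job finishes with you still holding it. Do not disturb the tape measure, the screwdriver and the wood offcut lying beside the pump.

Things in the scene. Friction and masses are not known exactly. Their poses are not given: they have to be found in the camera images.
- pump: bench hand pump, screwed to the bench (does not move): dark base plate 10 mm thick with a grey pump block, a lying reservoir and a low aluminium valve block (top at 56 mm). Origin on the bench top near the middle of the base plate; z up; its y axis points to the side where the lever reaches out, its -x axis is the direction in which the bleed handle is pulled out. The pump's position and yaw differ each time.
- lever (a joint): pump lever angle, rad: 0 = fully up (at rest, reaching out to the pump's +y and 0.436 rad above level), grows as the lever is pressed down, stop at 0.70 (0.264 rad below level). A full stroke goes within 0.08 rad of both ends. A spring returns it up: pressing the pad straight down takes about 6 N at the start and 12 N at the stop. It is simply pressed from above and follows the hand up.
- lever_pad (a point): centre of the upper face of the lever's black flat hand pad; the pad is 36 mm wide (along the pump's x), 90 mm long and 20 mm thick. With the lever up the point is about 184 mm above the bench, with the lever fully down about 87 mm. The point lies 145 mm from the pivot along the lever and 10 mm above the lever's centre line. The point's axes are those of the lever body (parallel to the pump's when the lever is up).
- lever_pivot (a point): lever hinge axis (along the pump's x), on the pump, 115 mm above the bench
- bleed (a joint): travel of the bleed slide, m: 0 = closed (pulled home by its spring), grows as the handle is pulled out along the pump's -x, end stop at 0.050. Spring: about 4 N closed, plus 1.8 N per 10 mm; it springs shut if let go.
- bleed_handle (a point): gripping point of the bleed handle, on the axis of the upright black round post, 102 mm above the bench; the post is 18 mm in diameter and stands free from 50 to 126 mm above the bench, nothing within 70 mm round it is higher than 60 mm. Pinch it from above. It moves only along the pump's x, without turning. Axes parallel to the pump's.
- pointer (a point): outer part of the slide's pointer, a steel bar 4 mm wide that sticks out from the foot of the post along the pump's -y, over the rail; this point is on the bar's centre line above the middle of the rail. It moves with the handle by the same amount.
- mark (a point): centre of the upper face of the saddle, a small aluminium clip 10 mm long (along the pump's x) and 20 mm wide that is clamped on the steel rail beside the slide; 6 mm below the pointer's centre line. It is fixed, but somewhere else on the rail each time: 20 to 34 mm of slide travel from closed. Axes parallel to the pump's.
- tape: tape measure 36x72x62 mm standing behind the pump, to be left alone; origin under its centre
- driver: screwdriver 187 mm long, 33 mm high, lying in front of the pump, to be left alone; origin under its centre, long axis y
- offcut: wood offcut 30x75x26 mm beside the bleed rail, to be left alone; origin under its centre, long axis y

How it is judged (in metres and radians):
On the way, in this order (a step that is already met when the one before it is completed fails the run):
1. first stroke: lever pressed down to its stop (value of joint lever above 0.62 rad), for 0.02 s.
2. first stroke: lever back up at rest (value of joint lever below 0.08 rad), for 0.1 s.
3. second stroke: lever pressed down to its stop (value of joint lever above 0.62 rad), for 0.02 s.
4. second stroke: lever back up at rest (value of joint lever below 0.08 rad), for 0.1 s.
5. third stroke: lever pressed down to its stop (value of joint lever above 0.62 rad), for 0.02 s.
6. third stroke: lever back up at rest (value of joint lever below 0.08 rad), for 0.1 s.
7. bleed handle pulled out by the fingers until the pointer stands over the saddle (x of pointer in the frame of mark between -0.005 and 0.005 m and contact force between the fingers and bleed above 2 N), for 0.3 s.
At the end, for the whole second after the job is handed in: After three full lever strokes (each past 0.62 rad and back below 0.08 rad) the fingers hold the bleed handle (over 2 N) still, with the pointer's centre line within 5 mm of the middle of the saddle along the slide, and the lever is back up (below 0.08 rad) (all of step 7 and value of joint lever below 0.08 rad and velocity of joint bleed between -0.01 and 0.01 m/s); the arm keeps its last pose, push and grip.
It fails at once if the tape measure is shifted by more than 20 mm (distance of tape from where it was at the start of the episode above 0.02 m).
It fails at once if the screwdriver is shifted by more than 20 mm (distance of driver from where it was at the start of the episode above 0.02 m).
It fails at once if the offcut is shifted by more than 20 mm (distance of offcut from where it was at the start of the episode above 0.02 m).
It also fails if it takes over 54 s, if anything falls off the work surface, if the arm or the gripper's body presses on something with over 40 N, if the wrist force passes 120 N, or if a joint passes its speed limit or range.

## Working session

There is one attempt and no reset: what is moved stays moved. The work goes in short steps, Python scripts to look and compute and a tool call to move; the robot and the scene stay as the last step left them, time stands still between calls to the robot, and variables do not carry over. Pictures are saved under pics/ and viewed, about 8 in all and at most 12, crops included, and the job is handed in when it is done.

Besides the shell and the picture viewer there is one more tool, called after "Emit:" in YAML: its name, and indented under it one key for each argument. play_rows: Moves the arm, as the interface text tells. Its arguments: {"type":"object","properties":{"increments":{"type":"array"},"grip_force":{"type":"number"}},"required":["increments"]}

```bash
mkdir -p pics; cat > h.py <<'E'
import numpy as np, cv2
from bench import manip
from scipy.spatial.transform import Rotation as R
def P(cam):
    p=manip.camera_params(cam); return {k:np.array(v,float) for k,v in p.items()}
def ray(p,uv):
    K=np.array([[p['fx'],0,p['cx']],[0,p['fy'],p['cy']],[0,0,1]]);d=np.array([p['k1'],0,0,0,0],float)
    s=cv2.undistortPoints(np.array([[uv]],float),K,d)[0,0]
    M=R.from_rotvec(p['rvec'].ravel()).as_matrix()
    r=M.T@np.array([s[0],s[1],1]);c=-M.T@p['tvec'].ravel();return c,r/np.linalg.norm(r)
def onz(p,uv,z):
    c,r=ray(p,uv);return c+r*(z-c[2])/r[2]
def tri(obs):
    A=np.zeros((3,3));b=np.zeros(3)
    for c,r in obs:
        Q=np.eye(3)-np.outer(r,r);A+=Q;b+=Q@c
    x=np.linalg.solve(A,b);return x,[round(float(np.linalg.norm((np.eye(3)-np.outer(r,r))@(x-c))),1) for c,r in obs]
def save(n,im): cv2.imwrite('pics/'+n,im[...,::-1])
E
cat > m.py <<'E'
from h import *
Z=dict(lever_pad=184,lever_pivot=115,bleed_handle=102,tape=0,driver=0,offcut=0,pump=0)
ims={}
ps={}
for c in ('scene','side','wrist'):
    ps[c]=P(c);im=manip.snapshot(c);ims[c]=im.copy()
    save(f'a_{c}.png',im)
for l in ['lever_pad','lever_pivot','bleed_handle','pointer','mark','tape','driver','offcut','pump']:
    obs=[]
    for c in ps:
        d=manip.landmark_of(c,l)
        if d and d[0]['p']>.3:
            uv=d[0]['location'];obs.append(ray(ps[c],uv))
            print(l,c,np.round(uv),round(d[0]['p'],2),onz(ps[c],uv,Z[l]).round() if l in Z else '')
    if len(obs)>1:
        x,e=tri(obs);print('  tri',x.round(1),e)
E
python3 m.py; python3 -c "
import cv2,numpy as np
cv2.imwrite('pics/a2.png',cv2.resize(np.hstack([cv2.imread('pics/a_scene.png'),cv2.imread('pics/a_side.png')]),(800,300)))
from h import *
print(manip.sense())"
```

```text
lever_pad scene [285. 186.] 0.86 [584.  71. 184.]
lever_pad side [319. 240.] 0.46 [578.  69. 184.]
lever_pad wrist [324. 148.] 0.96 [577.  70. 184.]
  tri [579.   68.9 184.8] [3.4, 1.0, 2.6]
lever_pivot scene [319. 243.] 0.58 [582. -57. 115.]
lever_pivot side [322. 246.] 0.65 [570. -50. 115.]
lever_pivot wrist [316. 311.] 0.62 [571. -59. 115.]
  tri [573.5 -59.4 114.4] [7.2, 5.4, 2.1]
bleed_handle scene [302. 288.] 0.57 [ 489. -151.  102.]
bleed_handle side [357. 235.] 0.71 [ 488. -137.  102.]
bleed_handle wrist [230. 385.] 0.69 [ 491. -142.  102.]
  tri [ 489.2 -146.4   98.1] [2.6, 2.5, 0.8]
pointer scene [315. 336.] 0.69 
pointer wrist [246. 393.] 0.88 
  tri [ 487.3 -201.3   40.3] [2.5, 2.5]
mark scene [308. 343.] 0.46 
mark side [360. 247.] 0.49 
  tri [ 469.7 -205.8   37.6] [1.7, 1.7]
tape scene [376. 290.] 0.91 [ 690. -105.    0.]
tape side [271. 279.] 0.95 [ 686. -103.    0.]
tape wrist [416. 313.] 0.62 [ 687. -121.    0.]
  tri [ 686.4 -112.7    1.8] [3.5, 6.3, 6.3]
driver scene [232. 295.] 0.88 [438.  29.   0.]
driver wrist [193. 183.] 0.59 [440.  31.   0.]
  tri [438.9  31.
[... 311 characters left out ...]
   2.6] [5.4, 3.1, 3.6]
{'t': 1.5, 'q': array([-1.39607117e-01,  3.13176186e-01,  4.60946091e-02,  1.30358461e+00,
       -2.69807030e-06,  1.43118144e+00]), 'dq': array([ 0.00050481,  0.00096906, -0.00107774,  0.00071949,  0.00189595,
        0.00124949]), 'joint_torque': array([-1.36231312e-03, -4.80465102e+01,  2.98805594e+01,  5.74808164e-04,
       -2.64123155e-04,  1.60023239e-05]), 'eef_pos': array([ 5.75047803e+02, -2.13207631e-02,  2.07534536e+02]), 'ee_rot': array([5.27795465e-05, 7.07104031e-01, 7.07109529e-01, 3.80843155e-05]), 'force': array([-0.03738029,  0.51505572, -0.52565215]), 'wrist_torque': array([-0.0105621 ,  0.05911933, -0.04559359]), 'grip_width': 1.0024944965890237}
```

View pics/a_scene.png

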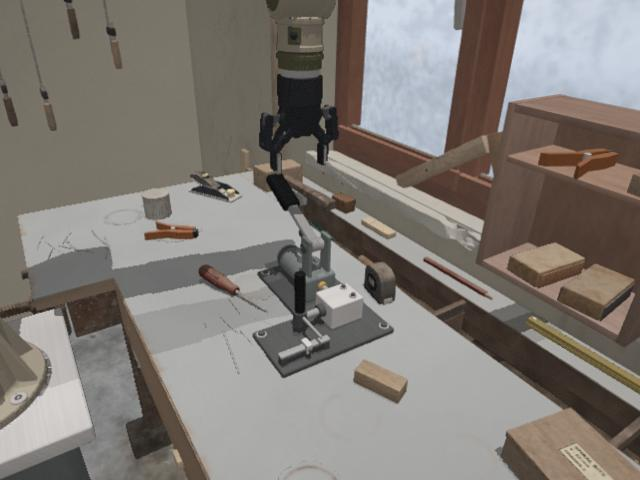

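View pics/a_side.png

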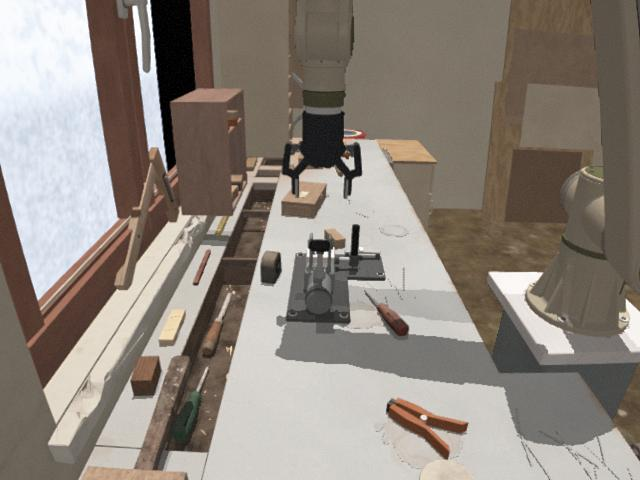

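The scene view shows the pump with the lever pad at about (285,186), the handle post at (302,288) and the pointer and saddle near (312,340). The side view agrees. Jaws already open along world x, so I'll shut the fingers and go over the pad.

Emit:
play_rows:
  increments:
    - {"dz": -10, "jaw": 1}
    - {"dx": 20, "dy": 2, "dz": -15, "jaw": 1}
    - {"dx": 45, "dy": 3, "dz": -15, "jaw": 1}
    - {"dx": 65, "dy": 3, "dz": -15, "jaw": 1}
    - {"dx": 77, "dy": 3, "dz": -15, "jaw": 1}
    - {"dx": 77, "dy": 3, "dz": -10, "jaw": 1}
    - {"dx": 77, "dy": 3, "dz": -5, "jaw": 1}
  grip_force: 40

```text
validation failed for argument at $.in...
```

```bash
python3 - <<'E'
from h import *
s=manip.sense();print(s['t'],s['eef_pos'],s['force'],s['grip_width'])
save('b.png',manip.snapshot('wrist'));
E
```

```text
1.5 [ 5.75047803e+02 -2.13207631e-02  2.07534536e+02] [-0.03738029  0.51505572 -0.52565215] 1.0024944965890237
```

View pics/b.png

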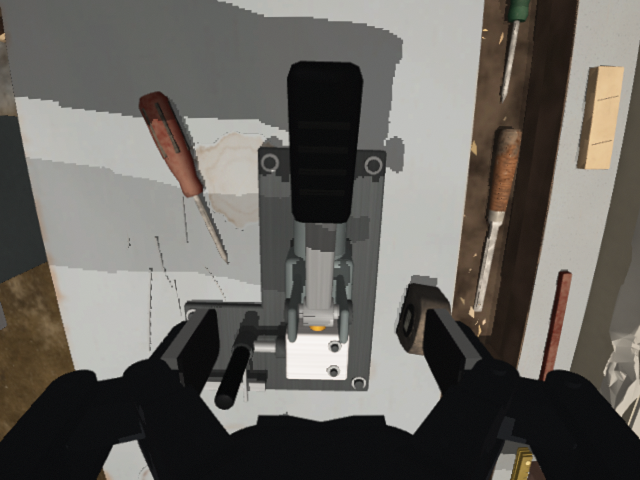

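The wrist view shows the lever pad at (325,142), with the fingers clear on either side. The call was refused, so I'll retry with every key given.

Emit:
play_rows:
  increments:
    - {"dx": 0, "dy": 0, "dz": -10, "rx": 0, "ry": 0, "rz": 0, "jaw": 1}
    - {"dx": 20, "dy": 2, "dz": -15, "rx": 0, "ry": 0, "rz": 0, "jaw": 1}
    - {"dx": 45, "dy": 3, "dz": -15, "rx": 0, "ry": 0, "rz": 0, "jaw": 1}
    - {"dx": 65, "dy": 3, "dz": -15, "rx": 0, "ry": 0, "rz": 0, "jaw": 1}
    - {"dx": 77, "dy": 3, "dz": -15, "rx": 0, "ry": 0, "rz": 0, "jaw": 1}
    - {"dx": 77, "dy": 3, "dz": -10, "rx": 0, "ry": 0, "rz": 0, "jaw": 1}
    - {"dx": 77, "dy": 3, "dz": -5, "rx": 0, "ry": 0, "rz": 0, "jaw": 1}
  grip_force: 40

```text
t: 2.25
eef_pos: [578.2, 76.8, 212.4]
ee_rot: [0.0, 0.707, 0.707, 0.0]
force: [-0.1, -0.0, 0.0]
grip_width: 0.003
```

Emit:
play_rows:
  increments:
    - {"dx": 0, "dy": 0, "dz": 15, "rx": 0, "ry": 0, "rz": 0, "jaw": 1}
    - {"dx": 0, "dy": 0, "dz": 30, "rx": 0, "ry": 0, "rz": 0, "jaw": 1}
    - {"dx": 0, "dy": 0, "dz": 50, "rx": 0, "ry": 0, "rz": 0, "jaw": 1}
    - {"dx": 0, "dy": 0, "dz": 70, "rx": 0, "ry": 0, "rz": 0, "jaw": 1}
    - {"dx": 0, "dy": 0, "dz": 85, "rx": 0, "ry": 0, "rz": 0, "jaw": 1}
    - {"dx": 0, "dy": 0, "dz": 95, "rx": 0, "ry": 0, "rz": 0, "jaw": 1}

```text
t: 2.85
eef_pos: [579.2, 77.0, 117.7]
ee_rot: [0.0, 0.707, 0.707, 0.002]
force: [-0.2, 5.8, 9.6]
grip_width: -0.001
```

Emit:
play_rows:
  increments:
    - {"dx": 0, "dy": 0, "dz": 8, "rx": 0, "ry": 0, "rz": 0, "jaw": 1}
    - {"dx": 0, "dy": 0, "dz": 15, "rx": 0, "ry": 0, "rz": 0, "jaw": 1}
    - {"dx": 0, "dy": 0, "dz": 20, "rx": 0, "ry": 0, "rz": 0, "jaw": 1}
    - {"dx": 0, "dy": 0, "dz": 22, "rx": 0, "ry": 0, "rz": 0, "jaw": 1}

```text
t: 3.25
eef_pos: [579.7, 78.3, 96.8]
ee_rot: [-0.001, 0.707, 0.707, 0.004]
force: [-2.7, 8.2, 10.7]
grip_width: -0.0
```

Emit:
play_rows:
  increments:
    - {"dx": 0, "dy": 0, "dz": 3, "rx": 0, "ry": 0, "rz": 0, "jaw": 1}
    - {"dx": 0, "dy": 0, "dz": 6, "rx": 0, "ry": 0, "rz": 0, "jaw": 1}

```text
t: 3.45
eef_pos: [579.8, 78.5, 92.2]
ee_rot: [-0.001, 0.707, 0.707, 0.005]
force: [-3.8, 5.1, 11.0]
grip_width: 0.002
```

Emit:
play_rows:
  increments:
    - {"dx": 0, "dy": 0, "dz": 3, "rx": 0, "ry": 0, "rz": 0, "jaw": 1}
    - {"dx": 0, "dy": 0, "dz": 6, "rx": 0, "ry": 0, "rz": 0, "jaw": 1}

```text
t: 3.65
eef_pos: [579.8, 78.5, 87.7]
ee_rot: [-0.001, 0.707, 0.707, 0.006]
force: [-3.4, 3.6, 11.6]
grip_width: 0.003
```

```bash
python3 - <<'E'
from h import *
s=manip.sense();print(s['t'],s['eef_pos'],s['force'])
save('c.png',manip.snapshot('wrist')); save('c2.png',manip.snapshot('side')[150:350,200:440])
E
```

```text
3.65 [579.81995941  78.50281896  87.67699274] [-3.36421861  3.61025432 11.63985377]
```

View pics/c.png

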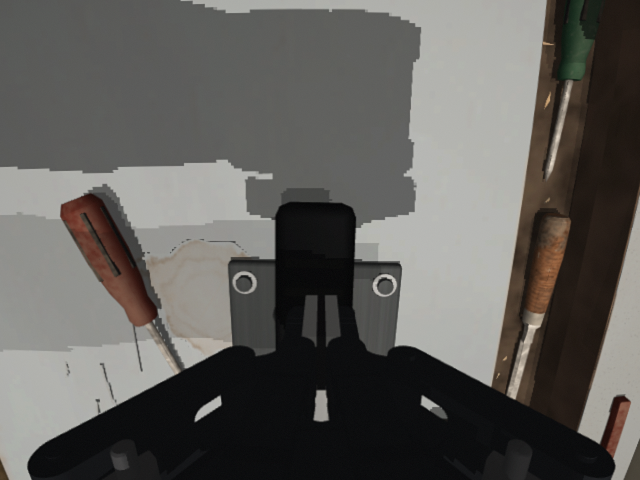

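The wrist view shows the shut fingers (320,330) resting on the pad, which is low. The force hasn't jumped yet, so I'll press on to the stop.

Emit:
play_rows:
  increments:
    - {"dx": 0, "dy": 0, "dz": 3, "rx": 0, "ry": 0, "rz": 0, "jaw": 1}
    - {"dx": 0, "dy": 0, "dz": 6, "rx": 0, "ry": 0, "rz": 0, "jaw": 1}
    - {"dx": 0, "dy": 0, "dz": 6, "rx": 0, "ry": 0, "rz": 0, "jaw": 1}

```text
t: 4.05
eef_pos: [579.9, 78.3, 82.5]
ee_rot: [-0.001, 0.708, 0.706, 0.007]
force: [-4.6, 3.3, 11.1]
grip_width: 0.001
```

```bash
python3 - <<'E'
from h import *
s=manip.sense();print(s['t'],s['eef_pos'],s['force'],s['wrist_torque'])
a=manip.snapshot('side')[180:320,240:400];b=manip.snapshot('scene')[150:290,220:380]
save('d.png',cv2.resize(np.hstack([a,b]),None,fx=2.5,fy=2.5,interpolation=2))
for c in('scene','side'):
    d=manip.landmark_of(c,'lever_pad')
    if d:print(c,d[0]['location'],d[0]['p'],onz(P(c),d[0]['location'],87))
E
```

```text
4.05 [579.85582001  78.31825088  82.4799704 ] [-4.63062972  3.27060843 11.05790493] [ 0.59178832  0.73554459 -0.00594516]
scene [277.9, 218.7] 0.95 [593.60906549 123.49928406  87.        ]
side [320.9, 282.1] 0.74 [572.34159806  53.82076961  87.        ]
```

View pics/d.png

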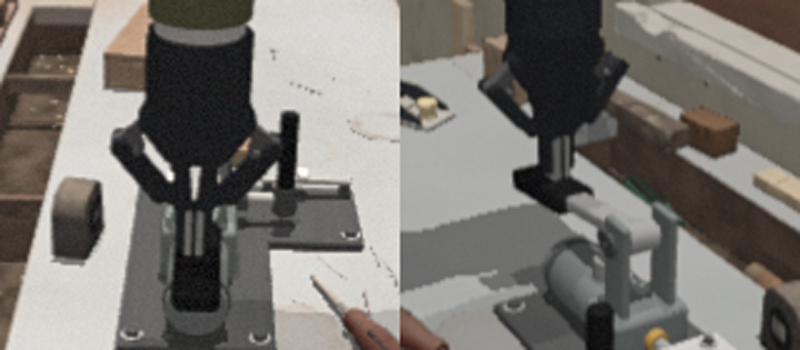

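```bash
python3 - <<'E'
from h import *
print(tri([ray(P('scene'),(277.9,218.7)),ray(P('side'),(320.9,282.1))]))
for c in ('scene','side'):
    p=P(c)
    for a in (0,.2,.4,.5,.6,.7):
        th=.436-a; X=np.array([579.,-58+145*np.cos(th)-10*np.sin(th),115+145*np.sin(th)+10*np.cos(th)])
        K=np.array([[p['fx'],0,p['cx']],[0,p['fy'],p['cy']],[0,0,1]])
        print(c,a,X.round(),cv2.projectPoints(X[None],p['rvec'].ravel(),p['tvec'].ravel(),K,np.array([p['k1'],0,0,0,0],float))[0].ravel().round())
    for z in(74,110):
        print('tip',z,cv2.projectPoints(np.array([[579.8,78.3,z]]),p['rvec'].ravel(),p['tvec'].ravel(),K,np.array([p['k1'],0,0,0,0],float))[0].ravel().round())
E
```

```text
(array([573.58279161,  86.74119197, 106.86359928]), [0.6, 0.6])
scene 0 [579.  69. 185.] [283. 186.]
scene 0.2 [579.  81. 159.] [281. 196.]
scene 0.4 [579.  87. 130.] [280. 208.]
scene 0.5 [579.  87. 116.] [280. 214.]
scene 0.6 [579.  87. 101.] [280. 221.]
scene 0.7 [579.  85.  87.] [281. 227.]
tip 74 [283. 234.]
tip 110 [282. 218.]
side 0 [579.  69. 185.] [319. 240.]
side 0.2 [579.  81. 159.] [318. 256.]
side 0.4 [579.  87. 130.] [318. 271.]
side 0.5 [579.  87. 116.] [318. 278.]
side 0.6 [579.  87. 101.] [318. 284.]
side 0.7 [579.  85.  87.] [317. 290.]
tip 74 [317. 294.]
tip 110 [317. 278.]
```

Emit:
play_rows:
  increments:
    - {"dx": 0, "dy": 0, "dz": 4, "rx": 0, "ry": 0, "rz": 0, "jaw": 1}
    - {"dx": 0, "dy": 0, "dz": 8, "rx": 0, "ry": 0, "rz": 0, "jaw": 1}
    - {"dx": 0, "dy": 0, "dz": 8, "rx": 0, "ry": 0, "rz": 0, "jaw": 1}

```text
t: 4.55
eef_pos: [579.8, 77.8, 75.8]
ee_rot: [-0.001, 0.708, 0.706, 0.008]
force: [-4.4, 1.7, 11.7]
grip_width: 0.0
```

Emit:
play_rows:
  increments:
    - {"dx": 0, "dy": 0, "dz": 4, "rx": 0, "ry": 0, "rz": 0, "jaw": 1}
    - {"dx": 0, "dy": 0, "dz": 8, "rx": 0, "ry": 0, "rz": 0, "jaw": 1}
    - {"dx": 0, "dy": 0, "dz": 8, "rx": 0, "ry": 0, "rz": 0, "jaw": 1}

```text
t: 4.85
eef_pos: [579.9, 76.8, 69.0]
ee_rot: [-0.001, 0.709, 0.706, 0.008]
force: [-4.6, 1.3, 12.0]
grip_width: 0.002
```

Emit:
play_rows:
  increments:
    - {"dx": 0, "dy": 0, "dz": 4, "rx": 0, "ry": 0, "rz": 0, "jaw": 1}
    - {"dx": 0, "dy": 0, "dz": 8, "rx": 0, "ry": 0, "rz": 0, "jaw": 1}
    - {"dx": 0, "dy": 0, "dz": 8, "rx": 0, "ry": 0, "rz": 0, "jaw": 1}

```text
t: 5.15
eef_pos: [580.2, 76.4, 66.3]
ee_rot: [-0.0, 0.709, 0.705, 0.009]
force: [-13.7, 2.1, 34.5]
grip_width: -0.001
```

```bash
cat > lev.py <<'E'
from h import *
s=manip.sense();print(s['t'],s['eef_pos'],s['force'],s['wrist_torque'])
o=[]
for c in('scene','side'):
    save('l_%s_%.2f.png'%(c,s['t']),manip.snapshot(c))
    d=manip.landmark_of(c,'lever_pad')
    if d:print(c,d[0]['location'],d[0]['p']);o.append(ray(P(c),d[0]['location']))
x=tri(o)[0];print(x)
def f(a):
    th=.436-a;return 115+145*np.sin(th)+10*np.cos(th)
g=np.linspace(-.1,.9,500);print('lever ~',g[np.argmin(abs(f(g)-x[2]))])
E
python3 lev.py
```

```text
5.15 [580.1609526   76.36665663  66.27050148] [-13.65688837   2.11145554  34.53100312] [ 0.20127545  2.64358549 -0.02102136]
scene [280.0, 227.2] 0.71
side [317.9, 290.8] 0.73
[578.18019678  85.72338877  86.76475929]
lever ~ 0.6995991983967935
```

The lever is at its stop: the force jumped and the cameras put the angle at about 0.70. Raising.

Emit:
play_rows:
  increments:
    - {"dx": 0, "dy": 0, "dz": -30, "rx": 0, "ry": 0, "rz": 0, "jaw": 1}
    - {"dx": 0, "dy": 0, "dz": -60, "rx": 0, "ry": 0, "rz": 0, "jaw": 1}
    - {"dx": 0, "dy": 0, "dz": -90, "rx": 0, "ry": 0, "rz": 0, "jaw": 1}
    - {"dx": 0, "dy": 0, "dz": -120, "rx": 0, "ry": 0, "rz": 0, "jaw": 1}
    - {"dx": 0, "dy": 0, "dz": -145, "rx": 0, "ry": 0, "rz": 0, "jaw": 1}
    - {"dx": 0, "dy": 0, "dz": -145, "rx": 0, "ry": 0, "rz": 0, "jaw": 1}
    - {"dx": 0, "dy": 0, "dz": -145, "rx": 0, "ry": 0, "rz": 0, "jaw": 1}

```text
t: 6.05
eef_pos: [578.5, 73.5, 211.2]
ee_rot: [0.0, 0.709, 0.705, 0.009]
force: [0.1, -0.6, -0.6]
grip_width: -0.004
```

```bash
python3 lev.py; python3 - <<'E'
from h import *
import glob
f=sorted(glob.glob('pics/l_scene*'))
a=cv2.imread(f[0])[130:270,220:380];b=cv2.imread(f[1])[130:270,220:380]
cv2.imwrite('pics/e.png',cv2.resize(np.hstack([a,b]),None,fx=2.5,fy=2.5,interpolation=2))
E
```

```text
6.05 [578.50721696  73.46049777 211.22307371] [ 0.13236289 -0.56208182 -0.5767794 ] [-0.0174383   0.04964025 -0.03938555]
scene [282.9, 184.3] 0.96
side [320.4, 243.6] 0.74
[578.63086553  76.94352226 183.55005981]
lever ~ 0.014228456913827639
```

View pics/e.png

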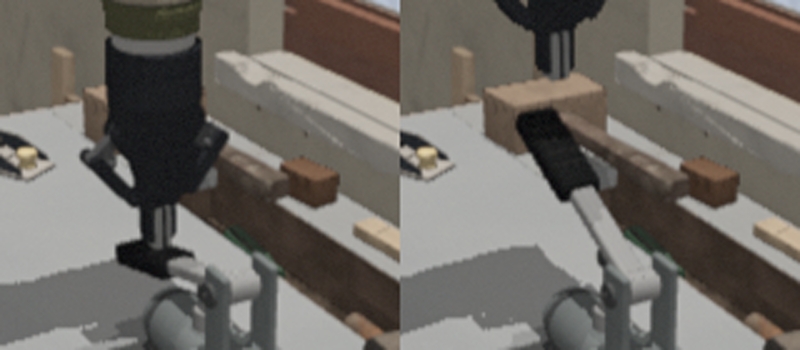

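After release the lever is back at rest (the cameras say about 0.01) and the fingers hang clear above the pad. The real fingertips sit about 22 mm above the reported TCP, so I'll allow for that in the grasp. Second stroke now.

Emit:
play_rows:
  increments:
    - {"dx": 2, "dy": 0, "dz": 25, "rx": 0, "ry": 0, "rz": 0, "jaw": 1}
    - {"dx": 3, "dy": 0, "dz": 50, "rx": 0, "ry": 0, "rz": 0, "jaw": 1}
    - {"dx": 3, "dy": 0, "dz": 75, "rx": 0, "ry": 0, "rz": 0, "jaw": 1}
    - {"dx": 3, "dy": 0, "dz": 100, "rx": 0, "ry": 0, "rz": 0, "jaw": 1}
    - {"dx": 3, "dy": 0, "dz": 120, "rx": 0, "ry": 0, "rz": 0, "jaw": 1}
    - {"dx": 3, "dy": 0, "dz": 132, "rx": 0, "ry": 0, "rz": 0, "jaw": 1}
    - {"dx": 3, "dy": 0, "dz": 140, "rx": 0, "ry": 0, "rz": 0, "jaw": 1}
    - {"dx": 3, "dy": 0, "dz": 144, "rx": 0, "ry": 0, "rz": 0, "jaw": 1}
    - {"dx": 3, "dy": 0, "dz": 147, "rx": 0, "ry": 0, "rz": 0, "jaw": 1}
    - {"dx": 3, "dy": 0, "dz": 147, "rx": 0, "ry": 0, "rz": 0, "jaw": 1}

```text
t: 7.25
eef_pos: [579.4, 78.7, 66.0]
ee_rot: [0.0, 0.709, 0.705, 0.009]
force: [-7.6, -1.7, 25.8]
grip_width: 0.003
```

```bash
python3 lev.py
```

```text
7.25 [579.39873279  78.68955093  65.98894003] [-7.63001021 -1.65313512 25.75477067] [-0.38547879  1.56486726 -0.09076745]
scene [281.9, 227.0] 0.69
side [316.3, 291.2] 0.58
[581.81583146  85.45422848  86.04835852]
lever ~ 0.7056112224448897
```

Second press is at the stop. Up, then the third stroke.

Emit:
play_rows:
  increments:
    - {"dx": 0, "dy": 0, "dz": -30, "rx": 0, "ry": 0, "rz": 0, "jaw": 1}
    - {"dx": 0, "dy": 0, "dz": -60, "rx": 0, "ry": 0, "rz": 0, "jaw": 1}
    - {"dx": 0, "dy": 0, "dz": -90, "rx": 0, "ry": 0, "rz": 0, "jaw": 1}
    - {"dx": 0, "dy": 0, "dz": -120, "rx": 0, "ry": 0, "rz": 0, "jaw": 1}
    - {"dx": 0, "dy": 0, "dz": -145, "rx": 0, "ry": 0, "rz": 0, "jaw": 1}
    - {"dx": 0, "dy": 0, "dz": -145, "rx": 0, "ry": 0, "rz": 0, "jaw": 1}
    - {"dx": 0, "dy": 0, "dz": -145, "rx": 0, "ry": 0, "rz": 0, "jaw": 1}

```text
t: 8.15
eef_pos: [577.4, 76.9, 210.4]
ee_rot: [0.0, 0.709, 0.705, 0.009]
force: [0.5, -0.3, -1.1]
grip_width: 0.0
```

```bash
python3 lev.py
```

```text
8.15 [577.4474751  76.9323187 210.4091322] [ 0.51079737 -0.32585934 -1.08790557] [-0.02623423 -0.03947555 -0.02082909]
scene [282.7, 182.5] 0.74
side [321.1, 243.3] 0.66
[578.39283709  79.25313483 185.97618356]
lever ~ -0.0058116232464929946
```

Emit:
play_rows:
  increments:
    - {"dx": 1, "dy": 1, "dz": 25, "rx": 0, "ry": 0, "rz": 0, "jaw": 1}
    - {"dx": 1, "dy": 1, "dz": 50, "rx": 0, "ry": 0, "rz": 0, "jaw": 1}
    - {"dx": 1, "dy": 1, "dz": 75, "rx": 0, "ry": 0, "rz": 0, "jaw": 1}
    - {"dx": 1, "dy": 1, "dz": 100, "rx": 0, "ry": 0, "rz": 0, "jaw": 1}
    - {"dx": 1, "dy": 1, "dz": 120, "rx": 0, "ry": 0, "rz": 0, "jaw": 1}
    - {"dx": 1, "dy": 1, "dz": 132, "rx": 0, "ry": 0, "rz": 0, "jaw": 1}
    - {"dx": 1, "dy": 1, "dz": 140, "rx": 0, "ry": 0, "rz": 0, "jaw": 1}
    - {"dx": 1, "dy": 1, "dz": 144, "rx": 0, "ry": 0, "rz": 0, "jaw": 1}
    - {"dx": 1, "dy": 1, "dz": 147, "rx": 0, "ry": 0, "rz": 0, "jaw": 1}
    - {"dx": 1, "dy": 1, "dz": 147, "rx": 0, "ry": 0, "rz": 0, "jaw": 1}

```text
t: 9.35
eef_pos: [579.5, 79.4, 65.7]
ee_rot: [0.001, 0.709, 0.705, 0.008]
force: [-8.7, -0.9, 27.5]
grip_width: -0.003
```

```bash
python3 lev.py
```

```text
9.35 [579.49401769  79.35563116  65.71599079] [-8.7303674  -0.89744581 27.45111781] [-0.4359629   1.66575809 -0.04283354]
scene [320.4, 333.9] 0.66
side [319.3, 290.0] 0.82
[ 562.33262822 -116.63049143  -41.86989551]
lever ~ 0.9
```

Emit:
play_rows:
  increments:
    - {"dx": 0, "dy": 0, "dz": -30, "rx": 0, "ry": 0, "rz": 0, "jaw": 1}
    - {"dx": 0, "dy": 0, "dz": -60, "rx": 0, "ry": 0, "rz": 0, "jaw": 1}
    - {"dx": 0, "dy": 0, "dz": -90, "rx": 0, "ry": 0, "rz": 0, "jaw": 1}
    - {"dx": 0, "dy": 0, "dz": -120, "rx": 0, "ry": 0, "rz": 0, "jaw": 1}
    - {"dx": 0, "dy": 0, "dz": -145, "rx": 0, "ry": 0, "rz": 0, "jaw": 1}
    - {"dx": 0, "dy": 0, "dz": -155, "rx": 0, "ry": 0, "rz": 0, "jaw": 1}
    - {"dx": 0, "dy": 0, "dz": -155, "rx": 0, "ry": 0, "rz": 0, "jaw": 1}

```text
t: 10.25
eef_pos: [578.1, 77.7, 221.2]
ee_rot: [0.001, 0.709, 0.705, 0.009]
force: [-0.0, 0.1, -1.7]
grip_width: -0.002
```

```bash
python3 lev.py; python3 m.py | grep -A3 -E "bleed|pointer|mark"
```

```text
10.25 [578.09092995  77.67389047 221.22790575] [-0.04950394  0.07548195 -1.71328779] [-0.03503093  0.00848798  0.03440363]
scene [317.3, 245.8] 0.23
side [323.2, 238.6] 0.63
[567.50947779 -73.90216295 121.09284496]
lever ~ 0.46312625250501005
bleed_handle scene [300. 288.] 0.96 [ 487. -150.  102.]
bleed_handle side [352. 236.] 0.79 [ 499. -131.  102.]
bleed_handle wrist [202. 256.] 0.33 [478.  59. 102.]
  tri [502.2 -25.5  85.1] [71.6, 59.5, 83.9]
mark scene [307. 341.] 0.54 
mark side [362. 250.] 0.52 
  tri [ 467.3 -198.3   34.4] [2.8, 2.8]
tape scene [377. 291.] 0.62 [ 689. -108.    0.]
tape side [271. 279.] 0.6 [ 687. -104.    0.]
```

The third stroke gave the same height and force as the first two, and the side view agrees; the scene detection there was spurious. The lever is up again. Now to the bleed handle, with the jaws opening above it.

Emit:
play_rows:
  increments:
    - {"dx": -35, "dy": -14, "dz": 0, "rx": 0, "ry": 0, "rz": 0, "jaw": -1}
    - {"dx": -75, "dy": -30, "dz": 0, "rx": 0, "ry": 0, "rz": 0, "jaw": -1}
    - {"dx": -115, "dy": -46, "dz": 0, "rx": 0, "ry": 0, "rz": 0, "jaw": -1}
    - {"dx": -155, "dy": -62, "dz": 0, "rx": 0, "ry": 0, "rz": 0, "jaw": -1}
    - {"dx": -195, "dy": -78, "dz": 0, "rx": 0, "ry": 0, "rz": 0, "jaw": -1}
    - {"dx": -223, "dy": -90, "dz": 0, "rx": 0, "ry": 0, "rz": 0, "jaw": -1}
    - {"dx": -223, "dy": -90, "dz": 0, "rx": 0, "ry": 0, "rz": 0, "jaw": -1}
    - {"dx": -223, "dy": -90, "dz": 0, "rx": 0, "ry": 0, "rz": 0, "jaw": -1}

```text
t: 12.75
eef_pos: [486.1, -145.2, 217.3]
ee_rot: [0.001, 0.71, 0.704, 0.009]
force: [0.8, -0.1, 0.5]
grip_width: 1.002
```

```bash
cat > k.py <<'E'
from h import *
s=manip.sense();print(s['t'],s['eef_pos'],s['force'],s['grip_width'])
w,x,y,z=s['ee_rot'];Rm=R.from_quat([x,y,z,w]);Rt=R.from_quat([.7071,.7071,0,0])
print('fix rot deg',np.degrees((Rm.inv()*Rt).as_rotvec()).round(2))
ims={c:manip.snapshot(c) for c in('scene','side','wrist')}
for l in ('bleed_handle','pointer','mark','lever_pad'):
    o=[]
    for c in ims:
        d=manip.landmark_of(c,l)
        if d and d[0]['p']>.3:
            o.append(ray(P(c),d[0]['location']));print(l,c,d[0]['location'],round(d[0]['p'],2),onz(P(c),d[0]['location'],dict(bleed_handle=102,pointer=40,mark=34,lever_pad=184)[l]).round(1))
    if len(o)>1:print('  tri',*tri(o))
save('k_w_%.2f.png'%s['t'],ims['wrist']);
a=ims['side'][130:300,270:430];b=ims['scene'][200:370,220:380]
save('k_%.2f.png'%s['t'],cv2.resize(np.hstack([a,b]),None,fx=2.5,fy=2.5,interpolation=2))
def pj(c,X):
    p=P(c);K=np.array([[p['fx'],0,p['cx']],[0,p['fy'],p['cy']],[0,0,1]])
    return cv2.projectPoints(np.array([X],float),p['rvec'].ravel(),p['tvec'].ravel(),K,np.array([p['k1'],0,0,0,0],float))[0].ravel().round()
E
python3 k.py; ls pics/k_*
```

```text
12.75 [ 486.09370498 -145.24463295  217.25251721] [ 0.77536465 -0.06857166  0.4539956 ] 1.0017039593479546
fix rot deg [ 0.76 -0.64 -0.45]
bleed_handle scene [300.9, 287.7] 0.87 [ 488.5 -149.2  102. ]
bleed_handle side [353.4, 237.0] 0.78 [ 496.6 -125.8  102. ]
bleed_handle wrist [320.9, 232.0] 0.71 [ 489.  -141.7  102. ]
  tri [ 492.26841242 -142.56526447   95.45649093] [1.2, 2.9, 3.3]
pointer scene [318.5, 335.2] 0.74 [ 490.3 -201.3   40. ]
pointer wrist [317.2, 273.3] 0.69 [ 485.6 -201.6   40. ]
  tri [ 487.38589618 -202.07119771   41.30547922] [2.0, 2.0]
mark side [362.0, 247.3] 0.39 [ 464.7 -211.4   34. ]
mark wrist [301.8, 271.1] 0.61 [ 469.2 -201.6   34. ]
  tri [ 467.84713938 -199.12229663   40.11967597] [1.6, 1.6]
lever_pad scene [279.5, 185.1] 0.73 [575.3  78.5 184. ]
lever_pad side [320.5, 241.9] 0.58 [575.5  75.2 184. ]
  tri [575.09810997  77.28019883 184.71845004] [0.5, 0.5]
pics/k_12.75.png
pics/k_w_12.75.png
```

View pics/k_w_12.75.png

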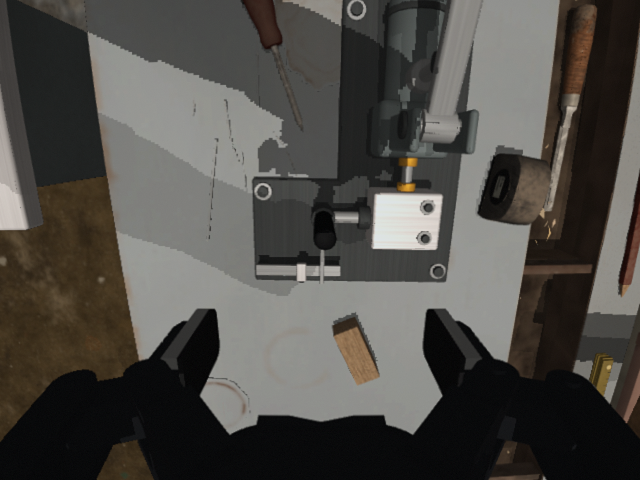

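The wrist view shows the post at (324,225), the pointer bar at col about 322, row 270, the saddle at about (301,271), and the fingers around row 340. I'll zoom in on the pointer and saddle and check where the TCP projects.

```bash
python3 - <<'E'
from h import *
exec(open('k.py').read().split('def pj')[1].join(['def pj','']))
s=manip.sense();w,x,y,z=s['ee_rot'];M=R.from_quat([x,y,z,w]).as_matrix()
for b in (8,0,-11,-20,-30,-40,-54): print(b,*[pj(c,s['eef_pos']+M[:,2]*b) for c in('scene','side','wrist')])
for h in(42,-42): print('fing',[pj('wrist',s['eef_pos']+M[:,2]*b+M[:,1]*h) for b in(8,-11,-24,-40)])
p=P('wrist')
for uv in((301,264),(301,278),(296,271),(306,271)): print('saddle',uv,onz(p,uv,34))
for uv in((322,252),(322,282)): print('pointer',uv,onz(p,uv,40))
im=cv2.imread('pics/k_w_12.75.png')
a=cv2.resize(im[190:290,250:380],None,fx=6,fy=6,interpolation=2)[:600,:780]
cv2.imwrite('pics/z.png',a)
E
```

```text
8 [298. 228.] [360. 190.] [319. 284.]
0 [298. 223.] [360. 187.] [319. 290.]
-11 [298. 217.] [361. 182.] [319. 299.]
-20 [298. 211.] [361. 178.] [319. 307.]
-30 [298. 205.] [361. 174.] [319. 318.]
-40 [298. 199.] [361. 169.] [319. 330.]
-54 [298. 190.] [362. 163.] [319. 349.]
fing [array([397., 284.]), array([406., 299.]), array([412., 311.]), array([422., 329.])]
fing [array([241., 284.]), array([233., 299.]), array([226., 311.]), array([216., 329.])]
saddle (301, 264) [ 468.40658505 -193.85403757   34.        ]
saddle (301, 278) [ 468.07221944 -209.56950052   34.        ]
saddle (296, 271) [ 462.96603525 -201.61412433   34.        ]
saddle (306, 271) [ 473.51634321 -201.71290158   34.        ]
pointer (322, 252) [ 490.40082283 -179.03219662   40.        ]
pointer (322, 282) [ 490.26709381 -211.93405028   40.        ]
```

View pics/z.png

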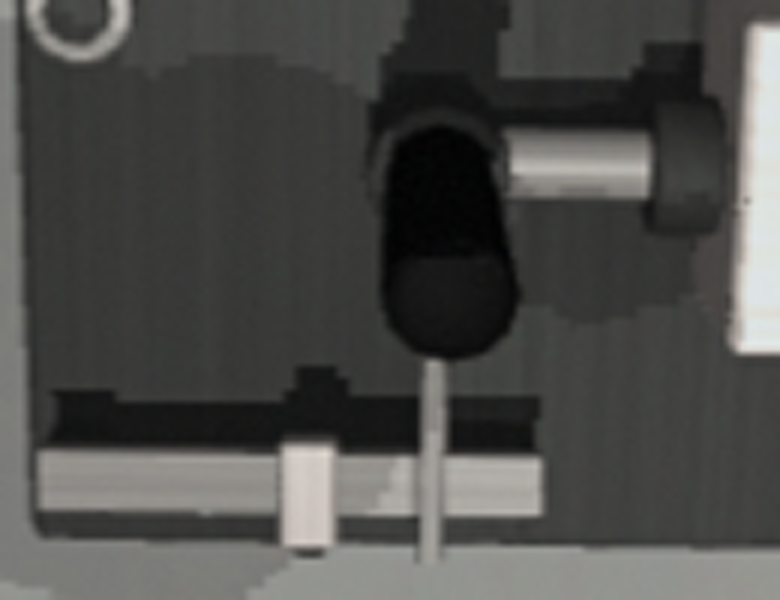

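View pics/k_12.75.png

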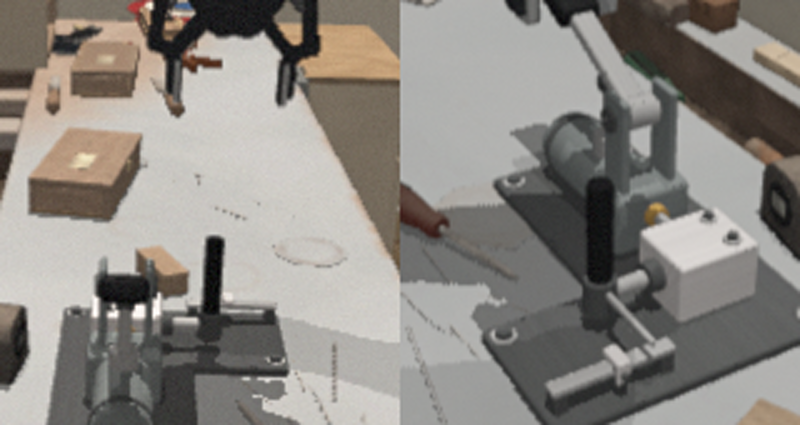

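The side view shows the open fingertips about 38 mm above the TCP, which confirms the offset, so I'll grasp with the TCP at z≈60. The zoom puts the saddle at col 301.7 and the pointer at 322, so the travel is about 21 mm. I'll level the tool and centre first.

Emit:
play_rows:
  increments:
    - {"dx": 1, "dy": 3, "dz": 15, "rx": 0.4, "ry": -0.3, "rz": -0.2, "jaw": -1}
    - {"dx": 3, "dy": 5, "dz": 35, "rx": 0.8, "ry": -0.6, "rz": -0.4, "jaw": -1}
    - {"dx": 3, "dy": 5, "dz": 55, "rx": 0.8, "ry": -0.6, "rz": -0.4, "jaw": -1}
    - {"dx": 3, "dy": 5, "dz": 67, "rx": 0.8, "ry": -0.6, "rz": -0.4, "jaw": -1}
    - {"dx": 3, "dy": 5, "dz": 67, "rx": 0.8, "ry": -0.6, "rz": -0.4, "jaw": -1}

```text
t: 14.0
eef_pos: [490.7, -140.3, 147.7]
ee_rot: [-0.003, 0.707, 0.708, -0.001]
force: [-0.0, 0.1, -1.0]
grip_width: 1.0
```

```bash
python3 k.py
```

```text
14.0 [ 490.65730003 -140.25521234  147.72194709] [-0.03930861  0.12848356 -0.96565351] 1.0002990839056196
fix rot deg [-0.29 -0.12  0.08]
bleed_handle scene [298.8, 284.5] 0.66 [ 490.4 -139.4  102. ]
bleed_handle side [353.8, 233.3] 0.71 [ 494.1 -146.4  102. ]
bleed_handle wrist [320.1, 260.8] 0.64 [ 493.2 -142.8  102. ]
  tri [ 492.4937653  -141.5412375   103.54112557] [3.0, 2.2, 1.0]
pointer scene [315.5, 334.8] 0.73 [ 486.7 -198.    40. ]
pointer wrist [315.6, 305.7] 0.87 [ 488.9 -205.3   40. ]
  tri [ 486.75204349 -202.24882494   43.72200735] [2.5, 2.5]
mark scene [308.5, 342.9] 0.61 [ 470.6 -202.8   34. ]
mark side [360.8, 249.3] 0.51 [ 468.8 -199.9   34. ]
mark wrist [293.3, 301.5] 0.81 [ 468.8 -203.9   34. ]
  tri [ 469.202291   -203.24018752   33.68224556] [1.3, 1.4, 0.8]
lever_pad scene [282.6, 184.9] 0.76 [581.1  76.3 184. ]
lever_pad side [319.3, 239.3] 0.72 [577.6  64.2 184. ]
lever_pad wrist [467.4, 126.9] 0.35 [546.  -62.1 184. ]
  tri [555.16196305 -22.83833761 181.83400355] [45.9, 41.1, 39.8]
```

Emit:
play_rows:
  increments:
    - {"dx": -1, "dy": 1, "dz": 20, "rx": 0, "ry": 0, "rz": 0, "jaw": -1}
    - {"dx": -1, "dy": 1, "dz": 40, "rx": 0, "ry": 0, "rz": 0, "jaw": -1}
    - {"dx": -1, "dy": 1, "dz": 60, "rx": 0, "ry": 0, "rz": 0, "jaw": -1}
    - {"dx": -1, "dy": 1, "dz": 77, "rx": 0, "ry": 0, "rz": 0, "jaw": -1}
    - {"dx": -1, "dy": 1, "dz": 87, "rx": 0, "ry": 0, "rz": 0, "jaw": -1}
    - {"dx": -1, "dy": 1, "dz": 87, "rx": 0, "ry": 0, "rz": 0, "jaw": -1}

```text
t: 15.35
eef_pos: [491.9, -141.5, 62.0]
ee_rot: [-0.002, 0.707, 0.708, -0.001]
force: [-0.3, -0.4, -0.2]
grip_width: 1.002
```

```bash
python3 k.py; ls pics/k_1*
```

```text
15.35 [ 491.93583676 -141.52677161   61.95865668] [-0.3094221  -0.40259473 -0.21043005] 1.0023504151276283
fix rot deg [-0.2  -0.09  0.07]
bleed_handle side [357.5, 235.6] 0.88 [ 486.5 -133.9  102. ]
bleed_handle wrist [311.0, 326.5] 0.84 [ 490.5 -142.1  102. ]
  tri [ 487.87315954 -144.33146989   97.47342536] [2.5, 2.5]
pointer scene [317.0, 335.4] 0.86 [ 488.  -200.5   40. ]
mark scene [304.3, 342.4] 0.4 [ 465.5 -198.3   34. ]
mark side [362.6, 247.3] 0.39 [ 463.2 -211.5   34. ]
mark wrist [282.2, 356.9] 0.56 [ 469.  -202.5   34. ]
  tri [ 465.9354301  -200.97358675   37.3084778 ] [2.1, 2.3, 3.5]
lever_pad scene [280.3, 186.4] 0.53 [573.3  71.6 184. ]
lever_pad side [317.2, 242.2] 0.66 [581.5  76.7 184. ]
  tri [579.04993398  77.15783192 182.5481415 ] [2.8, 2.8]
pics/k_12.75.png
pics/k_14.00.png
pics/k_15.35.png
```

Emit:
play_rows:
  increments:
    - {"dx": 0, "dy": 0, "dz": 0, "rx": 0, "ry": 0, "rz": 0, "jaw": 1}
    - {"dx": 0, "dy": 0, "dz": 0, "rx": 0, "ry": 0, "rz": 0, "jaw": 1}
    - {"dx": 0, "dy": 0, "dz": 0, "rx": 0, "ry": 0, "rz": 0, "jaw": 1}
    - {"dx": 0, "dy": 0, "dz": 0, "rx": 0, "ry": 0, "rz": 0, "jaw": 1}
    - {"dx": 0, "dy": 0, "dz": 0, "rx": 0, "ry": 0, "rz": 0, "jaw": 1}
    - {"dx": 0, "dy": 0, "dz": 0, "rx": 0, "ry": 0, "rz": 0, "jaw": 1}
    - {"dx": 0, "dy": 0, "dz": 0, "rx": 0, "ry": 0, "rz": 0, "jaw": 1}
    - {"dx": 0, "dy": 0, "dz": 0, "rx": 0, "ry": 0, "rz": 0, "jaw": 1}
  grip_force: 70

```text
t: 16.9
eef_pos: [490.7, -142.0, 63.4]
ee_rot: [-0.002, 0.707, 0.707, -0.002]
force: [-7.2, -1.0, 6.5]
grip_width: 0.194
```

```bash
python3 k.py; ls pics/k_1*
```

```text
16.9 [ 490.66785576 -141.99098526   63.40018451] [-7.19752194 -0.96325905  6.49587785] 0.19369487756530981
fix rot deg [-0.29  0.01  0.04]
bleed_handle scene [308.8, 342.9] 0.37 [ 428.8 -270.1  102. ]
bleed_handle side [351.6, 233.9] 0.87 [ 499.6 -142.8  102. ]
bleed_handle wrist [316.9, 329.6] 0.76 [ 490.  -142.8  102. ]
  tri [ 484.43370905 -197.43721904   47.84135701] [20.1, 28.2, 20.6]
pointer scene [316.2, 335.2] 0.91 [ 487.1 -199.4   40. ]
mark scene [307.9, 342.2] 0.68 [ 470.6 -200.9   34. ]
mark side [361.6, 246.7] 0.44 [ 465.4 -214.8   34. ]
  tri [ 467.06289222 -205.62306409   38.74598588] [0.6, 0.6]
lever_pad scene [282.4, 185.8] 0.61 [578.4  72.3 184. ]
lever_pad side [318.9, 242.2] 0.6 [578.4  76.5 184. ]
  tri [578.78930202  73.96237133 183.07178045] [0.5, 0.5]
pics/k_12.75.png
pics/k_14.00.png
pics/k_15.35.png
pics/k_16.90.png
```

Gripped: opening 0.19, about 17 mm. Pulling out about 21 mm.

Emit:
play_rows:
  increments:
    - {"dx": 0, "dy": -5, "dz": 0, "rx": 0, "ry": 0, "rz": 0, "jaw": 1}
    - {"dx": 0, "dy": -10, "dz": 0, "rx": 0, "ry": 0, "rz": 0, "jaw": 1}
    - {"dx": 0, "dy": -15, "dz": 0, "rx": 0, "ry": 0, "rz": 0, "jaw": 1}
    - {"dx": 0.5, "dy": -19, "dz": 0, "rx": 0, "ry": 0, "rz": 0, "jaw": 1}
    - {"dx": 0.5, "dy": -22, "dz": 0, "rx": 0, "ry": 0, "rz": 0, "jaw": 1}
    - {"dx": 0.5, "dy": -22, "dz": 0, "rx": 0, "ry": 0, "rz": 0, "jaw": 1}
    - {"dx": 0.5, "dy": -22, "dz": 0, "rx": 0, "ry": 0, "rz": 0, "jaw": 1}

```text
t: 18.35
eef_pos: [470.4, -141.6, 63.5]
ee_rot: [-0.001, 0.707, 0.707, -0.0]
force: [7.2, 0.9, -6.2]
grip_width: 0.192
```

```bash
python3 k.py; python3 - <<'E'
from h import *
save('f.png',np.vstack([cv2.resize(manip.snapshot('wrist')[300:400,250:400],None,fx=4,fy=4,interpolation=2)[:340],cv2.resize(manip.snapshot('scene')[310:370,270:370],(600,260),interpolation=2)[:260]]))
E
```

```text
18.35 [ 470.43911477 -141.56578953   63.50880723] [ 7.15352326  0.93273161 -6.22581334] 0.19199187733174744
fix rot deg [-0.07 -0.01  0.06]
bleed_handle scene [288.1, 291.5] 0.87 [ 465.5 -147.8  102. ]
bleed_handle side [365.9, 235.6] 0.58 [ 466.9 -134.7  102. ]
bleed_handle wrist [319.6, 326.7] 0.88 [ 470.9 -141.   102. ]
  tri [ 468.30521827 -142.86245608   98.3280809 ] [0.2, 2.5, 2.6]
pointer scene [305.7, 337.0] 0.94 [ 470.5 -194.4   40. ]
mark scene [307.2, 342.3] 0.68 [ 469.5 -200.5   34. ]
lever_pad side [317.9, 241.2] 0.67 [580.2  72.4 184. ]
```

View pics/f.png

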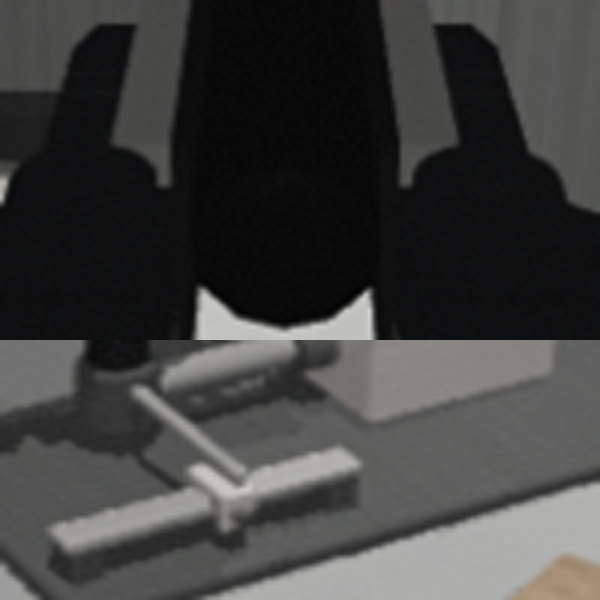

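The lower half shows the pointer bar ending over or near the saddle. I'll take a stronger zoom, with projected reference lines, to judge the offset.

```bash
python3 - <<'E'
from h import *
ims=np.mean([manip.snapshot('scene').astype(float) for _ in range(4)],0).astype(np.uint8)
a=ims[320:360,285:335]; A=cv2.resize(a,None,fx=15,fy=14,interpolation=cv2.INTER_CUBIC)
b=cv2.imread('pics/a_scene.png')[...,::-1][320:360,285:335]
save('g.png',A[:600])
p=P('scene');K=np.array([[p['fx'],0,p['cx']],[0,p['fy'],p['cy']],[0,0,1]])
def pj(X): 
    u=cv2.projectPoints(np.array([X],float),p['rvec'].ravel(),p['tvec'].ravel(),K,np.array([p['k1'],0,0,0,0],float))[0].ravel()
    return ((u-[285,320])*[15,14]).round()
for X in [(469,-202,34),(474,-202,34),(464,-202,34),(469,-192,34),(469,-212,34),(469,-202,40),(469,-192,40),(469,-212,40)]: print(X,pj(X))
E
```

```text
(469, -202, 34) [336. 321.]
(474, -202, 34) [376. 306.]
(464, -202, 34) [296. 337.]
(469, -192, 34) [287. 272.]
(469, -212, 34) [386. 372.]
(469, -202, 40) [336. 280.]
(469, -192, 40) [287. 231.]
(469, -212, 40) [387. 330.]
```

View pics/g.png

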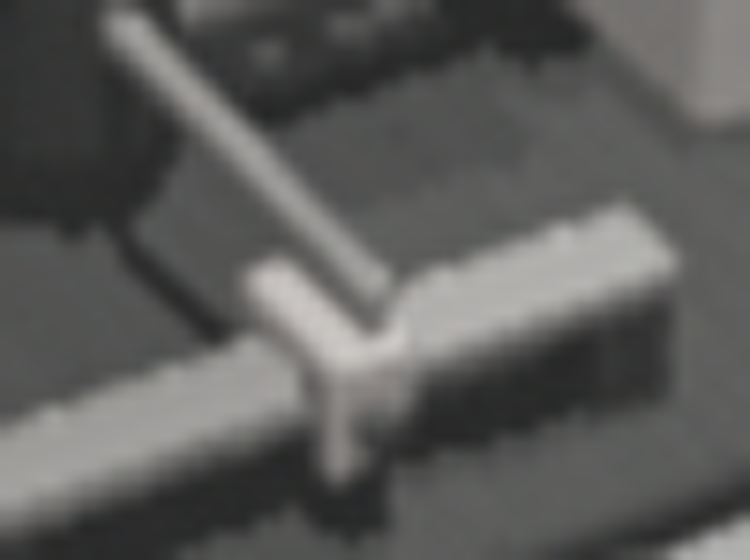

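The bar's line falls about 1–2.5 mm short of the saddle's centre line on the pump side. That agrees with 20.2 mm of TCP travel against the 21.2 mm measured. I'll pull about 1.5 mm more, allowing for spring lag.

Emit:
play_rows:
  increments:
    - {"dx": 0, "dy": -2, "dz": 0, "rx": 0, "ry": 0, "rz": 0, "jaw": 1}
    - {"dx": 0, "dy": -3.3, "dz": 0, "rx": 0, "ry": 0, "rz": 0, "jaw": 1}
    - {"dx": 0, "dy": -3.3, "dz": 0, "rx": 0, "ry": 0, "rz": 0, "jaw": 1}
    - {"dx": 0, "dy": -3.3, "dz": 0, "rx": 0, "ry": 0, "rz": 0, "jaw": 1}
    - {"dx": 0, "dy": -3.3, "dz": 0, "rx": 0, "ry": 0, "rz": 0, "jaw": 1}

```text
t: 19.9
eef_pos: [469.0, -141.5, 63.5]
ee_rot: [0.001, 0.706, 0.708, 0.001]
force: [6.0, 0.8, -6.4]
grip_width: 0.191
```

```bash
python3 - <<'E'
from h import *
s=manip.sense();print(s['eef_pos'],s['force'],s['grip_width'],s['t'])
ims=np.mean([manip.snapshot('scene').astype(float) for _ in range(4)],0).astype(np.uint8)
save('g2.png',cv2.resize(ims[320:360,285:335],None,fx=15,fy=14,interpolation=cv2.INTER_CUBIC)[:600])
for l in('pointer','mark','lever_pad'):print(l,manip.landmark_of('scene',l)[:1])
print(manip.sense()['eef_pos'],manip.sense()['t'])
E
```

```text
[ 469.04572421 -141.4874524    63.50672206] [ 6.03641482  0.7646952  -6.42534665] 0.19115622779256242 19.9
pointer [{'location': [305.9, 338.7], 'p': 0.76}]
mark [{'location': [305.1, 339.4], 'p': 0.62}]
lever_pad []
[ 469.04220502 -141.48954357   63.47498863] 20.25
```

View pics/g2.png

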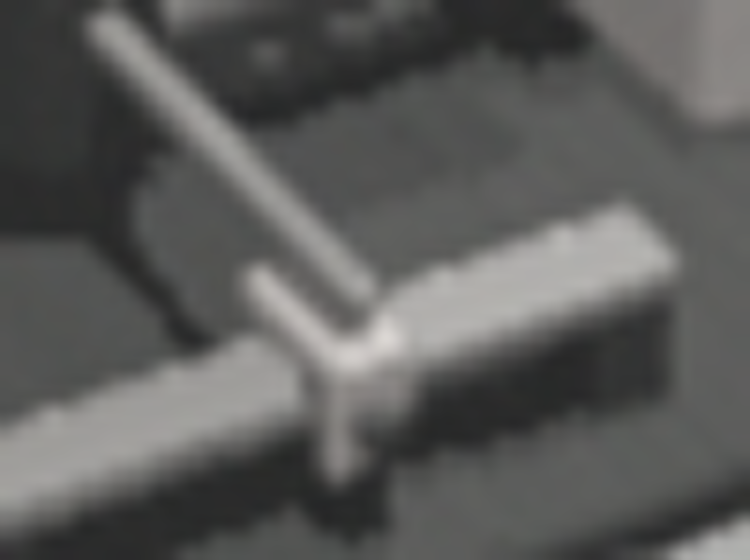

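The bar line now runs about 0–1 mm from the saddle's centre line. The arm is still and the handle is held with about 6 N of spring pull. Handing in after a last check of the lever.

```bash
python3 - <<'E'
from h import *
manip.snapshot('side');d=manip.landmark_of('side','lever_pad');print(d[:1])
s=manip.sense();print(s['eef_pos'],s['force'],s['grip_width'])
print(manip.job_done())
E
```

```text
[{'location': [317.8, 239.0], 'p': 0.55}]
[ 469.03861673 -141.47983903   63.4928162 ] [ 6.17708899  1.08919505 -5.43661508] 0.18896489700674873
the job is handed in; nothing more can be done
None
```

I worked the lever through three full strokes, pulled the bleed handle out until its pointer stood over the saddle, and handed the job in with the gripper still holding it. The hand-in gives no verdict.

**Lever strokes:** each press ended with a jump to about 26–35 N at the same height. The cameras put the first two at about 0.70 rad. On the third, the scene detection was spurious, so I relied on the matching force, height and side view. The lever was back up after each stroke, and the last side-camera check still showed it up.

**Bleed handle:** the tool travelled about 21.6 mm, against 21.2 mm measured to the saddle. In the last zoomed picture the pointer was about 0–1 mm from the saddle's centre line. The tool was still, with about 6 N of sideways force on it and a grip opening of 0.19.

**Disagreements:**
- **Fingertips:** the tips were 20–40 mm behind the reported tool point, not 8 mm ahead as stated. I corrected for this using the pictures.
- **Landmarks:** the networks' landmark positions scattered by a few millimetres, so I set the final position from the zoomed picture.

**Tape measure, screwdriver and offcut:** I saw no contact with any of them, but I did not measure their positions again at the end.

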